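# Turn a coated test tile over against the bench fence

## Task

The terracotta test tile lies on the bench with its blue coated face down. Slide it up against the steel fence and keep pushing gently until it tips up and stands leaning on the fence, its foot against the yellow strip; then tip its top edge back towards you and let it down gently, supported rather than dropped, so that it lies flat on the bench in front of the fence with the blue face up. Never press hard on the fence, and leave the vial, beaker and jar alone.

Things in the scene. Friction and masses are not known exactly. Their poses are not given: they have to be found in the camera images.
- tile_mid (a point): Centre of the loose square ceramic tile, 100 x 100 x 12 mm, about 0.12 to 0.22 kg; x and y run along its sides, z is normal to it and points out of the bare terracotta face (up at the start; blue coated face on the other side). All edges are bevelled 4 mm at 45 degrees. Lying flat, its centre is 6 mm above the bench.
- stop: Fixed grey guide block (70 x 170 x 30 mm, 40 to 110 mm in +x of this origin) that carries a steel fence on its robot side. Origin on the bench, in the middle of the fence's length; x is level, at right angles to the fence and points away from the robot; y runs along the fence; z up. The fence is clamped firmly in a place that is not reported (see the two points).
- vial: Amber glass vial with orange cap, 40 mm across, 65 mm high, standing; origin at the centre of its underside. Leave alone.
- beaker: White beaker, 60 mm across, 70 mm high, standing; origin at the centre of its underside. Leave alone.
- jar: White jar with blue cap, 48 mm across, 60 mm high, standing; origin at the centre of its underside. Leave alone.
- fence_far (a point): Middle of the front of the fence's top edge IF the fence were clamped fully back. Really the whole fence stands 0 to 40 mm nearer the robot (in -x of the stop): unknown, feel or look for it. Fence: polished, 180 mm long, 56 mm high, 12 mm thick at the top; towards the robot its slippery face slopes out, 69 degrees steep from the top down to 22 mm, then 55 degrees down to the yellow strip.
- strip_far (a point): Foot of the yellow strip (3 mm high, upright front) if fully back; it moves with the fence. Pushing the tile in +x takes 1 to 7 N: its leading edge climbs the sloped face. When its foot meets the strip the force rises sharply; it then leans by itself on the fence's top edge at about 63 degrees from the bench, reaching about 95 mm high. More than 18 N is pressing hard.

How it is judged (in metres and radians):
On the way:
1. the tile stands tipped up, within 30 degrees of upright, leaning on the fence (angle between tile_mid's own z axis and vertical between 1.05 and 1.75 rad and contact force between tile and stop above 0.05 N), for 0.3 s.
At the end, for the whole second after the job is handed in: The tile lies flat on the bench (within 4 degrees, centre under 9 mm high), blue face up, at rest, in front of the fence (centre 60 to 250 mm in -x of the stop's origin and within 90 mm of its middle line) (angle between tile_mid's own z axis and vertical above 3.07 rad and height (world z) of tile_mid below 0.009 m and x of tile_mid in the frame of stop between -0.25 and -0.06 m and y of tile_mid in the frame of stop between -0.09 and 0.09 m and linear speed of tile below 0.02 m/s); the robot touches nothing.
It fails at once if the stop or its fence is pressed with more than 18 N (contact force between anything else and stop above 18 N).
It fails at once if the tile is dropped or slapped down (its centre moves faster than 0.65 m/s) (linear speed of tile above 0.65 m/s).
It fails at once if the vial is moved more than 15 mm or tipped (distance of vial from where it was at the start of the episode above 0.015 m or angle between vial's own z axis and vertical above 0.3 rad).
It fails at once if the beaker is moved more than 15 mm or tipped (distance of beaker from where it was at the start of the episode above 0.015 m or angle between beaker's own z axis and vertical above 0.3 rad).
It fails at once if the jar is moved more than 15 mm or tipped (distance of jar from where it was at the start of the episode above 0.015 m or angle between jar's own z axis and vertical above 0.3 rad).
It also fails if it takes over 64 s, if anything falls off the work surface, if the arm or the gripper's body presses on something with over 40 N, if the wrist force passes 120 N, or if a joint passes its speed limit or range.

## Robot

A 6-joint arm with a two-finger parallel gripper is mounted at the origin on the work surface. World frame = base frame: x ahead of the robot, y to its left, z up, the work surface at z = 0. Lengths are in mm, angles in rad, forces in N, time in s.
With the tool pointing down it reaches from about 300 to 850 mm from the base axis. Payload 4.2 kg.
Tool frame: the origin (TCP) lies between the finger pads; the fingertips stand 17 mm ahead of it and the grasp point (between the pads) lies 2 mm behind it; z points along the fingers, y is the direction in which the jaws open and shut (so a half turn about z gives the same grasp; the last joint's range is limited). The gripper opens to 91 mm and grips with 3 to 60 N. Pads are 32 mm wide; open, the fingers measure 118 mm over their backs; the gripper's body (76 mm by 178 mm) begins 60 mm behind the grasp point.
Start: joints at [1.262, 0.32, 1.565, -0, 1.257, -0.02], TCP at [163.763, 551.202, 230.976] pointing down, gripper open.
Joint ranges: [-3.11, 3.11], [-0.84, 2.01], [0.21, 2.61], [-1.34, 4.49], [0.05, 2.63], [-2.56, 2.56]. Speed limits (rad/s): [2.57, 2.57, 3.14, 3.14, 3.14, 3.14].

## Interface

Orientations are given as a 3x3 rotation matrix whose columns are the frame's x, y, z axes.
In Python, from workcell import status, cams, order gives the robot as it stands.
- The arm moves only by the tool arm_command, never from a script. Its argument "commands" is a list that holds one entry, the list of rows, each a list of 4 numbers: the shift along the world's x, y, z in mm, then the turn about the world's z in rad. A call has 1 to 8 rows; each row is the pose to reach, as a shift and turn from the pose commanded when the call began; what a row does not reach only later rows make up. A row lasts 1/10 s, in which the tool goes at most 50 mm and 8.59 degrees, less where a joint would pass 70% of its speed; a pose out of reach is approached as far as the arm can. A call with a gripper value outside its range is refused whole. "hand" is the closure, from -1 (fully open) to 1 (shut), so that 0 is half open, set as the call begins (left out, the last holds). The fingers move at their own pace and stop on an object; "grip_force" is the grip in N (left out, the last holds). Time passes only in rows, so rows that repeat a pose let the fingers close. It gives the time, the measured TCP pose, the force and the opening at its end, in the units of the state.
- status.get_obs(): the state, without advancing time (a new reading comes with each control period).
- cams.read_camera(name): name is "scene" or "top" or "wrist"; returns a dict with "img" (384x512x3 uint8, red, green, blue), "depth" (384x512 float32, mm along the optical axis (not along the pixel's ray), 0 where there is no reading), "fx", "fy", "cx", "cy" (pixels), "k1" (the pictures are not rectified: a ray, as slopes to the right and down, at radius r is drawn at 1 + k1 r^2 times it, then the intrinsics apply), "origin" and "attitude" of the camera in the world; the wrist camera has in their place "T_tool_cam" (4x4, takes a point from camera to tool coordinates, whose origin is the TCP and whose axes are the flange's). Camera axes: x right, y up, looking along -z (the intrinsics and any distortion apply to the point x, -y, -z); pixel columns grow to the right and rows downward; lengths in mm; the calibration is good to about 2 mm. A picture is of the moment at which its call begins: read the wrist's pose just before it.
- order.sign_off(): hands the job in, once; it reports no verdict.
The state is a dict: "t": time; "q": joint angles; "joint_velocities": joint speeds; "effort": joint torques, N m; "tcp_pos": TCP position; "eef_rot": TCP orientation; "wrist_force": force on the tool from outside, world axes, zero at the start; "torque": the same for the moment, N m; "opening": opening from 0.0 (shut) to 1.0 (fully open).
Only numpy, scipy, OpenCV 4.12 (cv2) and the standard library are available. Lean on these libraries where they do the work, as an engineer would, in place of code of your own. Each camera call takes 0.05 s, during which the arm holds its last target.

## Working session

There is one attempt and no reset: what is moved stays moved. The work goes in short steps, Python scripts to look and compute and a tool call to move; the robot and the scene stay as the last step left them, time stands still between calls to the robot, and variables do not carry over. Pictures are saved under pics/ and viewed, and the job is handed in when it is done.

Besides the shell and the picture viewer there is one more tool, called as name(argument=value, ...), one argument or row to a line, values as JSON. arm_command: Moves the arm, as the interface text tells. Its arguments: {"type":"object","properties":{"commands":{"type":"array","items":{"type":"array","items":{"type":"array","items":{"type":"number"}}}},"hand":{"type":"number"},"grip_force":{"type":"number"}},"required":["commands"]}

```bash
mkdir -p pics; ls; python3 - <<'E'
from workcell import status,cams,order
import cv2,numpy as np
o=status.get_obs();print(o)
for n in ("scene","top"):
    c=cams.read_camera(n);cv2.imwrite(f"pics/{n}0.png",c["img"][:,:,::-1])
    np.savez(f"{n}0.npz",**{k:v for k,v in c.items()})
    print(n,{k:v for k,v in c.items() if k not in("img","depth")})
E
```

```text
pics
{'t': 0.0, 'q': array([ 1.26198919e+00,  3.20322829e-01,  1.56565428e+00, -2.87661305e-05,
        1.25741892e+00, -1.99778182e-02]), 'joint_velocities': array([-5.39625035e-04,  3.13613834e-04, -1.22680969e-03, -1.92849210e-03,
       -5.52788740e-05,  2.49767728e-04]), 'effort': array([-2.05276454e-03, -4.12457263e+01, -2.31967860e+01,  7.24634947e-02,
        4.57800063e-02, -1.53965684e-04]), 'tcp_pos': array([163.62964116, 550.73500684, 230.11211178]), 'eef_rot': array([[-9.58580509e-01,  2.84821235e-01, -5.22015392e-04],
       [ 2.84821713e-01,  9.58578954e-01, -1.72638647e-03],
       [ 8.68144315e-06, -1.80356174e-03, -9.99998374e-01]]), 'wrist_force': array([ 0.28925308, -0.06116365, -0.50561327]), 'torque': array([0.04659537, 0.03596045, 0.04485143]), 'opening': 0.998397604391502}
scene {'fx': 417.5086371790478, 'fy': 417.5086371790478, 'cx': 253.58836361809514, 'cy': 186.85546530690527, 'k1': -0.1022632783086957, 'origin': array([1166.42371728, -155.52537035,  814.44617338]), 'attitude': array([[ 0.25908997, -0.76563078,  0.58879699],
       [ 0.9657816 ,  0.19794308, -0.1675841 ],
       [ 0.01175926,  0.61206866,  0.79071719]])}
top {'fx': 374.95873279230693, 'fy': 374.95873279230693, 'cx': 261.31323450607977, 'cy': 188.18787164492625, 'k1': -0.008312335177395186, 'origin': array([499.33727298,  -8.51115495, 787.6169194 ]), 'attitude': array([[ 0.02190242,  0.98255235, -0.18469205],
       [-0.99943211,  0.01678658, -0.02921777],
       [-0.02560764,  0.18522711,  0.98236203]])}
```

View pics/scene0.png

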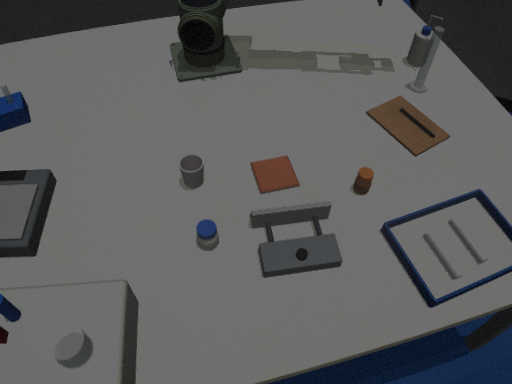

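View pics/top0.png

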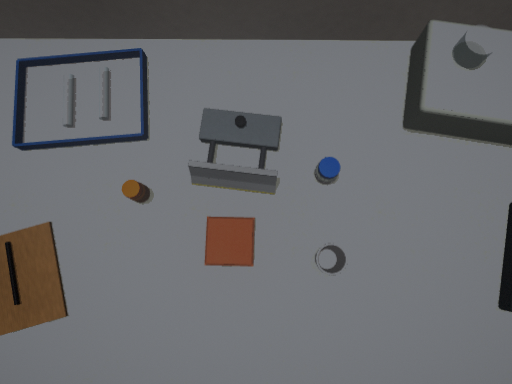

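```bash
cat > h.py <<'E'
import numpy as np,cv2
def ray(c,u,v):
    xd=(u-c["cx"])/c["fx"];yd=(v-c["cy"])/c["fy"]
    x,y=xd,yd
    for _ in range(20):
        f=1+c["k1"]*(x*x+y*y);x,y=xd/f,yd/f
    return np.array([x,-y,-1.])
def at_z(c,u,v,z):
    d=c["attitude"]@ray(c,u,v);o=c["origin"]
    return o+d*(z-o[2])/d[2]
def byd(c,u,v):
    return c["origin"]+c["attitude"]@(ray(c,u,v)*c["depth"][int(round(v)),int(round(u))])
def proj(c,p):
    q=c["attitude"].T@(np.asarray(p,float)-c["origin"]);x,y=q[0]/-q[2],-q[1]/-q[2]
    f=1+c["k1"]*(x*x+y*y);return c["cx"]+c["fx"]*x*f,c["cy"]+c["fy"]*y*f
E
python3 - <<'E'
import cv2,numpy as np
c=np.load("top0.npz")
i=c["img"][95:275,180:300,::-1];cv2.imwrite("pics/topc.png",cv2.resize(i,None,fx=3.3,fy=3.3,interpolation=cv2.INTER_CUBIC))
c=np.load("scene0.npz")
i=c["img"][145:285,240:360,::-1];cv2.imwrite("pics/scc.png",cv2.resize(i,None,fx=4,fy=4,interpolation=cv2.INTER_CUBIC))
E
```

```text
(no output)
```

View pics/topc.png

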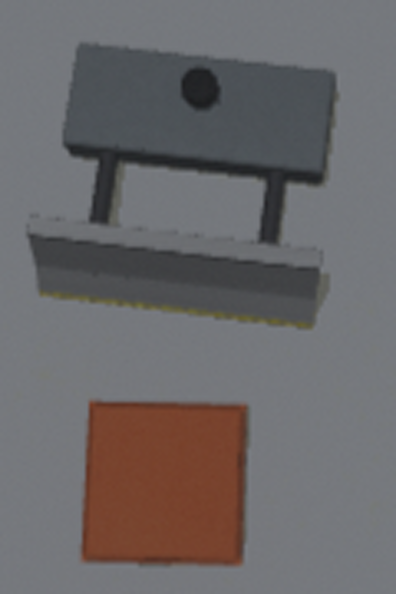

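View pics/scc.png

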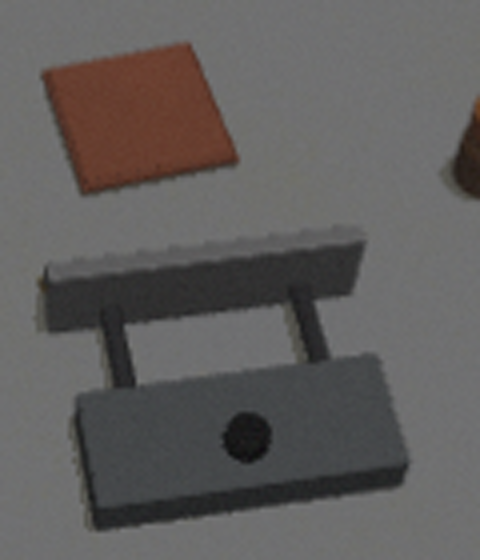

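```bash
python3 - <<'E'
from h import *
c=np.load("top0.npz")
g=lambda x,y,z:at_z(c,x/3.3+180-.35,y/3.3+95-.35,z)[:2].round(1)
def show(n,pts,z):
    P=np.array([g(x,y,z) for x,y in pts]);print(n,P.tolist(),'mean',P.mean(0));return P
B=show('block',[(80,43),(335,72),(323,178),(65,148)],30)
T=show('fence top',[(28,215),(322,248),(320,267),(29,233)],56)
S=show('strip',[(38,295),(313,328)],0)
L=show('tile',[(90,403),(248,406),(242,563),(82,561)],6)
for P,(a,b) in ((B,(0,1)),(B,(3,2)),(T,(0,1)),(T,(3,2)),(S,(0,1)),(L,(0,1)),(L,(3,2)),(L,(3,0)),(L,(2,1))):
    d=P[b]-P[a];print(np.linalg.norm(d).round(1),np.degrees(np.arctan2(d[1],d[0])).round(1))
for n,u,v,z in (('vial',131,189,65),('beaker',328,259,0),('jar',329,167,60)):
    print(n,at_z(c,u,v,z)[:2])
for x,y in ((165,480),(200,60),(175,240)): print(byd(c,x/3.3+180,y/3.3+95))
E
```

```text
block [[816.1, 141.6], [798.0, -24.9], [726.8, -18.1], [744.5, 147.6]] mean [771.35  61.55]
fence top [[692.9, 162.8], [674.9, -17.8], [663.1, -16.8], [681.5, 161.6]] mean [678.1   72.45]
strip [[653.9, 166.2], [635.2, -13.5]] mean [644.55  76.35]
tile [[583.3, 127.7], [583.3, 27.0], [485.7, 28.3], [484.6, 127.9]] mean [534.225  77.725]
167.5 -96.2
166.6 -96.1
181.5 -95.7
179.3 -95.9
180.7 -95.9
100.7 -90.0
99.6 -89.4
98.7 -0.1
97.6 -0.8
vial [629.14731671 271.13575953]
beaker [ 501.5936009  -125.50983144]
jar [ 681.28305232 -120.50378805]
[534.66242195  76.47556217  12.86875881]
[804.06608195  61.87105976  30.90140478]
[678.00351328  71.15577055  55.07074317]
```

arm_command(
  commands=[
    [[26,-42,0,0.1],[52,-84,0,0.184],[80,-126,0,0.184],[106,-168,0,0.184],[132,-210,0,0.184],[158,-252,0,0.184],[184,-294,0,0.184],[210,-336,0,0.184]],
  ],
  hand=0,
)

```text
t: 0.9
tcp_pos: [374.2, 213.3, 230.9]
eef_rot: [[-0.995, 0.104, 0.0], [0.104, 0.995, 0.0], [-0.0, 0.0, -1.0]]
wrist_force: [0.8, 0.6, 1.0]
opening: 0.498
```

arm_command(
  commands=[
    [[26,-42,0,0],[52,-84,0,0],[82,-130,-20,0],[82,-130,-65,0],[82,-130,-110,0],[82,-130,-150,0],[82,-130,-150,0]],
  ],
)

```text
t: 1.6
tcp_pos: [451.5, 84.2, 76.6]
eef_rot: [[-0.994, 0.105, -0.012], [0.105, 0.994, -0.002], [0.012, -0.003, -1.0]]
wrist_force: [-1.4, -1.2, 1.1]
opening: 0.499
```

```bash
python3 - <<'E'
from workcell import status,cams
import cv2,numpy as np
from h import *
c=cams.read_camera("top");i=c["img"][95:295,150:350,::-1];cv2.imwrite("pics/t1.png",cv2.resize(i,None,fx=3,fy=3))
o=status.get_obs();print(o["t"],o["tcp_pos"],o["eef_rot"][:,1],o["wrist_force"],o["opening"])
E
```

```text
1.65 [453.93446845  84.78240526  79.31948038] [ 0.10482444  0.99448952 -0.00155807] [0.32981433 0.51990428 0.04449007] 0.5016326656812156
```

View pics/t1.png

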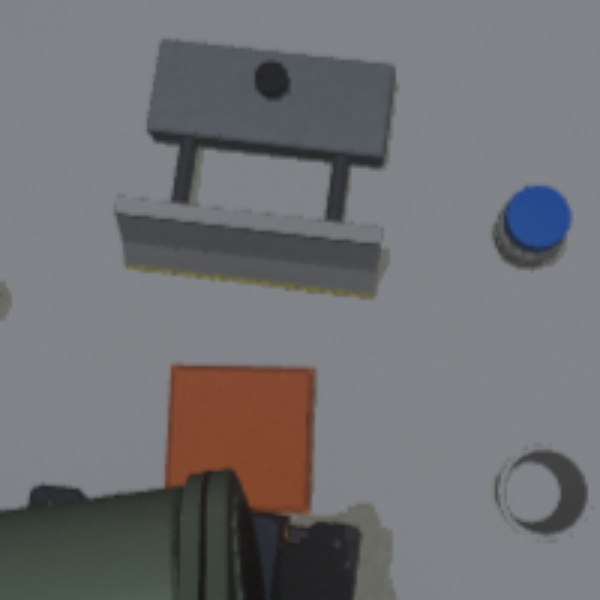

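arm_command(
  commands=[
    [[0,0,-30,0],[0,0,-55,0],[0,0,-61,0],[0,0,-61,0]],
  ],
)

```text
t: 2.05
tcp_pos: [456.7, 85.5, 21.1]
eef_rot: [[-0.995, 0.104, 0.001], [0.104, 0.995, 0.0], [-0.001, 0.0, -1.0]]
wrist_force: [-0.1, 0.5, 0.3]
opening: 0.498
```

arm_command(
  commands=[
    [[5,-0.5,0,0],[10,-1,0,0],[16,-1.7,0,0],[24,-2.5,0,0],[32,-3.4,0,0],[40,-4.2,0,0],[48,-5,0,0],[54,-5.7,0,0]],
  ],
)

```text
t: 2.85
tcp_pos: [510.7, 79.3, 19.9]
eef_rot: [[-0.995, 0.105, 0.0], [0.105, 0.995, 0.0], [-0.0, 0.0, -1.0]]
wrist_force: [-2.4, -0.0, 1.4]
opening: 0.5
```

```bash
python3 - <<'E'
from workcell import status,cams
import cv2,numpy as np
c=cams.read_camera("top");i=c["img"][95:295,150:350,::-1];cv2.imwrite("pics/t2.png",cv2.resize(i,None,fx=3,fy=3))
o=status.get_obs();print(o["t"],o["tcp_pos"],o["wrist_force"],o["opening"])
E
```

```text
2.9 [511.94699885  79.35901879  19.9876174 ] [0.64182677 0.41338623 0.44074898] 0.5010604808908111
```

View pics/t2.png

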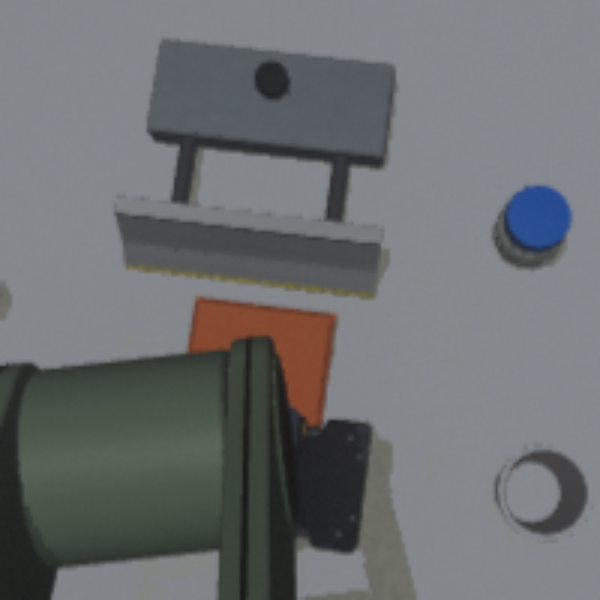

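arm_command(
  commands=[
    [[5,-0.5,0,0],[10,-1,0,0],[15,-1.6,0,0],[20,-2.1,0,0],[25,-2.6,0,0],[30,-3.1,0,0],[35,-3.7,0,0],[40,-4.2,0,0]],
  ],
)

```text
t: 3.7
tcp_pos: [549.4, 75.2, 19.6]
eef_rot: [[-0.995, 0.105, -0.002], [0.105, 0.995, -0.0], [0.002, -0.0, -1.0]]
wrist_force: [-3.4, 0.2, -1.1]
opening: 0.5
```

arm_command(
  commands=[
    [[4,-0.4,0,0],[8,-0.8,0,0],[12,-1.3,0,0],[16,-1.7,0,0],[20,-2.1,0,0],[24,-2.5,0,0],[28,-2.9,0,0],[32,-3.4,0,0]],
  ],
)

```text
t: 4.5
tcp_pos: [582.6, 71.9, 20.2]
eef_rot: [[-0.995, 0.105, 0.001], [0.105, 0.995, 0.0], [-0.001, 0.0, -1.0]]
wrist_force: [-0.6, -0.4, -1.0]
opening: 0.503
```

```bash
python3 - <<'E'
from workcell import status,cams
import cv2,numpy as np
c=cams.read_camera("scene");i=c["img"][105:285,190:400,::-1];cv2.imwrite("pics/s3.png",cv2.resize(i,None,fx=3,fy=3))
o=status.get_obs();print(o["t"],o["tcp_pos"],o["wrist_force"],o["opening"])
E
```

```text
4.55 [583.45239197  71.82806584  20.30600794] [-0.67665604 -0.44819892 -1.64597358] 0.4981412982149395
```

View pics/s3.png

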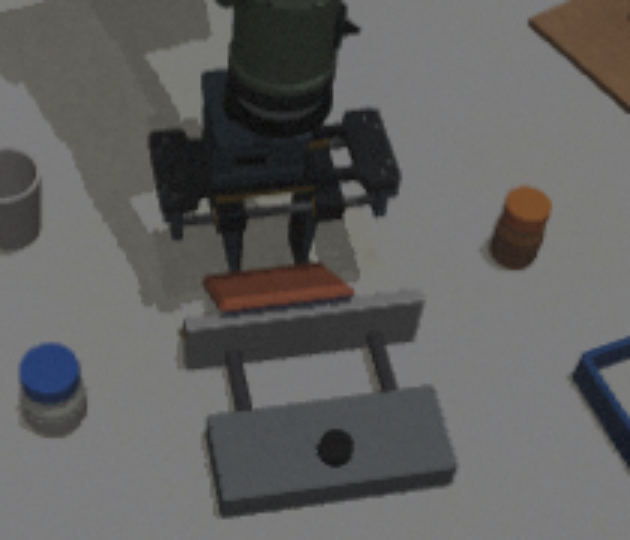

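arm_command(
  commands=[
    [[3,-0.3,0,0],[6,-0.6,0,0],[9,-0.9,0,0],[12,-1.3,0,0],[14,-1.5,0,0],[16,-1.7,0,0],[18,-1.9,0,0],[20,-2.1,0,0]],
  ],
)

```text
t: 5.35
tcp_pos: [601.9, 69.8, 19.9]
eef_rot: [[-0.995, 0.105, -0.0], [0.105, 0.995, 0.0], [0.0, 0.0, -1.0]]
wrist_force: [-1.9, 0.3, 0.2]
opening: 0.501
```

arm_command(
  commands=[
    [[1,-0.1,0,0],[2,-0.2,0,0],[3,-0.3,0,0],[4,-0.4,0,0],[5,-0.5,0,0]],
  ],
)

```text
t: 5.85
tcp_pos: [606.8, 69.3, 20.0]
eef_rot: [[-0.995, 0.105, -0.0], [0.105, 0.995, 0.0], [0.0, 0.0, -1.0]]
wrist_force: [-1.6, 0.4, -0.7]
opening: 0.504
```

```bash
python3 - <<'E'
from workcell import status,cams
import cv2,numpy as np
c=cams.read_camera("scene");i=c["img"][105:285,190:400,::-1];cv2.imwrite("pics/s4.png",cv2.resize(i,None,fx=3,fy=3))
o=status.get_obs();print(o["t"],o["tcp_pos"],o["wrist_force"],o["opening"])
E
```

```text
5.9 [606.99570125  69.26719535  19.98799602] [-0.4909043   0.27326797 -0.92486988] 0.49988582036185636
```

View pics/s4.png

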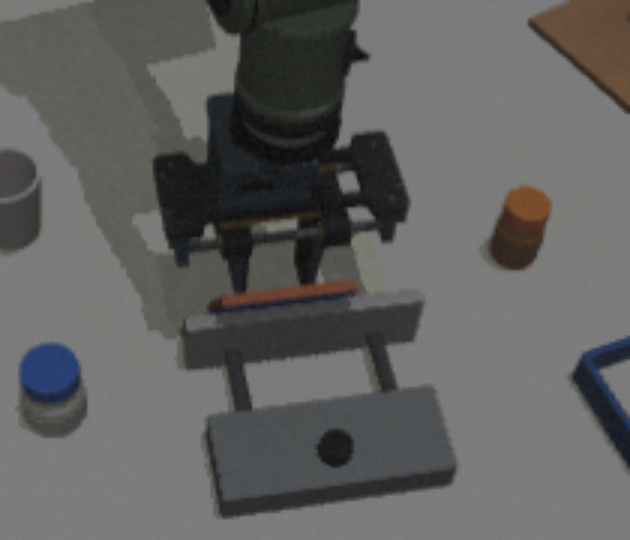

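arm_command(
  commands=[
    [[1,-0.1,0,0],[2,-0.2,0,0],[3,-0.3,0,0],[4,-0.4,0,0],[5,-0.5,0,0],[5,-0.5,0,0]],
  ],
)

```text
t: 6.5
tcp_pos: [612.0, 68.8, 20.0]
eef_rot: [[-0.995, 0.105, 0.0], [0.105, 0.995, 0.0], [-0.0, 0.0, -1.0]]
wrist_force: [-0.9, -0.3, -0.1]
opening: 0.499
```

arm_command(
  commands=[
    [[1,-0.1,0,0],[2,-0.2,0,0],[3,-0.3,0,0],[3,-0.3,0,0]],
  ],
)

```text
t: 6.9
tcp_pos: [614.7, 68.5, 19.9]
eef_rot: [[-0.995, 0.105, -0.0], [0.105, 0.995, 0.0], [0.0, 0.0, -1.0]]
wrist_force: [-2.3, 0.8, -1.2]
opening: 0.499
```

```bash
python3 - <<'E'
from workcell import status,cams
import cv2,numpy as np
c=cams.read_camera("scene");i=c["img"][155:235,220:340,::-1];cv2.imwrite("pics/s5.png",cv2.resize(i,None,fx=5,fy=5))
o=status.get_obs();print(o["t"],o["tcp_pos"],o["wrist_force"],o["opening"])
E
```

```text
6.95 [614.68139519  68.50115563  19.94524571] [-1.51761527 -0.15188099 -0.79076766] 0.5005447636419167
```

View pics/s5.png

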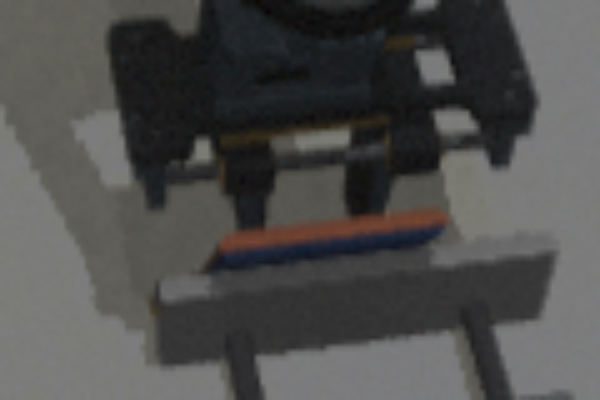

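arm_command(
  commands=[
    [[1,-0.1,0,0],[2,-0.2,0,0],[2,-0.2,0,0]],
  ],
)

```text
t: 7.25
tcp_pos: [615.0, 68.5, 19.8]
eef_rot: [[-0.994, 0.105, -0.004], [0.105, 0.994, 0.0], [0.004, -0.0, -1.0]]
wrist_force: [-7.1, 0.9, 1.9]
opening: 0.501
```

arm_command(
  commands=[
    [[1,-0.1,0,0],[2,-0.2,0,0],[2,-0.2,0,0]],
  ],
)

```text
t: 7.55
tcp_pos: [615.2, 68.4, 19.7]
eef_rot: [[-0.994, 0.105, -0.008], [0.105, 0.994, 0.0], [0.008, -0.0, -1.0]]
wrist_force: [-9.1, 2.0, 4.9]
opening: 0.502
```

arm_command(
  commands=[
    [[1,-0.1,0,0],[2,-0.2,0,0],[2,-0.2,0,0]],
  ],
)

```text
t: 7.85
tcp_pos: [615.4, 68.4, 19.8]
eef_rot: [[-0.994, 0.105, -0.012], [0.105, 0.994, 0.001], [0.012, -0.001, -1.0]]
wrist_force: [-13.5, 2.6, 8.0]
opening: 0.504
```

arm_command(
  commands=[
    [[-3,0.3,0,0],[-6,0.6,0,0],[-6,0.6,0,0]],
  ],
)

```text
t: 8.15
tcp_pos: [614.8, 68.5, 20.1]
eef_rot: [[-0.995, 0.104, 0.0], [0.104, 0.995, 0.0], [-0.0, 0.0, -1.0]]
wrist_force: [-3.0, 0.1, 0.2]
opening: 0.502
```

```bash
python3 - <<'E'
from workcell import status,cams
import cv2,numpy as np
c=cams.read_camera("scene");i=c["img"][155:235,220:340,::-1];cv2.imwrite("pics/s6.png",cv2.resize(i,None,fx=5,fy=5))
o=status.get_obs();print(o["t"],o["tcp_pos"],o["wrist_force"],o["opening"])
E
```

```text
8.2 [614.79481771  68.53786056  20.09971901] [-3.08356422  1.60986077 -0.00642182] 0.5010281710663436
```

View pics/s6.png

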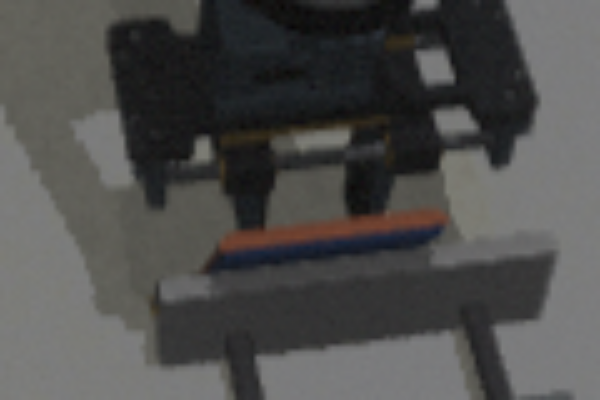

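arm_command(
  commands=[
    [[-2,0.2,0,0],[-5,0.5,0,0],[-15,1.6,0,0],[-35,3.7,0,0],[-60,6.3,0,0],[-60,6.3,0,0]],
  ],
)

```text
t: 8.8
tcp_pos: [550.7, 74.8, 19.7]
eef_rot: [[-0.995, 0.104, -0.004], [0.104, 0.995, -0.0], [0.004, -0.001, -1.0]]
wrist_force: [-0.8, -0.1, -0.4]
opening: 0.506
```

arm_command(
  commands=[
    [[-20,2,30,0],[-20,2,80,0],[-20,2,130,0],[-20,2,160,0],[-20,2,160,0]],
  ],
)

```text
t: 9.3
tcp_pos: [538.2, 77.2, 185.4]
eef_rot: [[-0.994, 0.105, 0.012], [0.105, 0.995, 0.001], [-0.012, 0.003, -1.0]]
wrist_force: [0.6, -0.3, 0.5]
opening: 0.5
```

```bash
python3 - <<'E'
from workcell import status,cams
import cv2,numpy as np
o=status.get_obs();print(o["t"],o["tcp_pos"],o["wrist_force"],o["opening"])
for n in("top","scene"):
    c=cams.read_camera(n);np.savez(f"{n}7.npz",**c)
    i=c["img"][155:235,220:340,::-1] if n=="scene" else c["img"][130:270,160:340,::-1]
    cv2.imwrite(f"pics/{n}7.png",cv2.resize(i,None,fx=4,fy=4,interpolation=cv2.INTER_CUBIC))
E
```

```text
9.3 [538.16988087  77.18308199 185.42271884] [ 0.63128899 -0.34689139  0.46994874] 0.4996896714329292
```

View pics/top7.png

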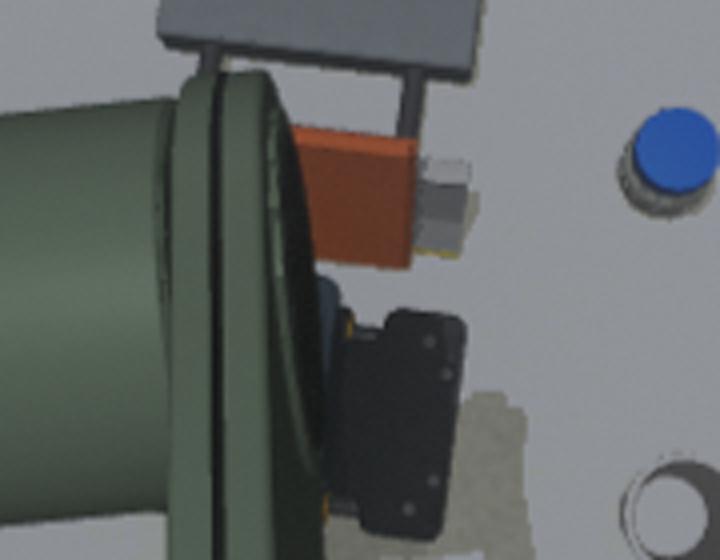

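View pics/scene7.png

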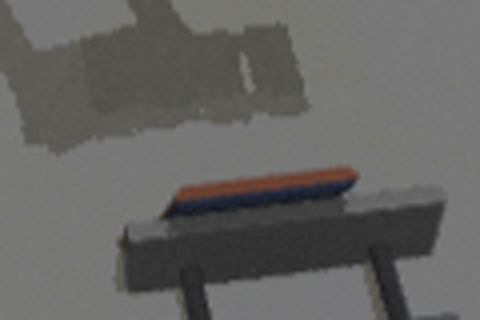

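```bash
python3 - <<'E'
from h import *
c=np.load("scene7.npz")
O=np.array([696.8,69.4]);u=np.array([.9945,-.1045]);v=np.array([.1045,.9945])
for n,x,y in (('oTL',183,187),('oTR',355,168),('bndL',178,200),('bndR',352,180),('blL',168,216),('blR',340,190)):
    for z in (85,92,97):
        p=at_z(c,220+x/4-.4,155+y/4-.4,z)[:2]-O;print(n,z,(p@u).round(1),(p@v).round(1),end=' | ')
    print()
c=np.load("top7.npz")
for n,x,y,zs in (('topR back',416,137,(88,93,97)),('topR front',412,152,(88,93,97)),('footR',411,268,(3,6)),('ftop',470,183,(56,)),('strip',460,257,(0,))):
    for z in zs:
        p=at_z(c,160+x/4-.4,130+y/4-.4,z)[:2]-O;print(n,z,(p@u).round(1),(p@v).round(1),end=' | ')
    print()
for y in range(160,215,3):
    p=byd(np.load("scene7.npz"),220+262/4,155+y/4);print(y,(p[:2]-O)@u,p[2])
E
```

```text
oTL 85 -23.1 -58.8 | oTL 92 -18.1 -59.9 | oTL 97 -14.6 -60.7 | 
oTR 85 -21.7 36.2 | oTR 92 -16.7 34.1 | oTR 97 -13.2 32.7 | 
bndL 85 -15.0 -62.9 | bndL 92 -10.2 -64.0 | bndL 97 -6.7 -64.7 | 
bndR 85 -14.0 32.6 | bndR 92 -9.2 30.7 | bndR 97 -5.7 29.2 | 
blL 85 -5.6 -69.9 | blL 92 -0.8 -71.0 | blL 97 2.6 -71.7 | 
blR 85 -8.5 24.6 | blR 92 -3.7 22.7 | blR 97 -0.3 21.4 | 
topR back 88 -11.8 -62.0 | topR back 93 -13.1 -62.3 | topR back 97 -14.1 -62.5 | 
topR front 88 -19.4 -61.1 | topR front 93 -20.6 -61.3 | topR front 97 -21.6 -61.5 | 
footR 3 -61.7 -64.0 | footR 6 -62.2 -64.1 | 
ftop 56 -24.0 -90.1 | 
strip 0 -52.2 -89.0 | 
160 -95.88613261792696 -2.0994107646998827
163 -91.7703314660834 0.5312424372451687
166 -90.3448781235117 -0.5842200154805823
169 -87.48818653563532 0.3160510319534069
172 -85.67241511833862 -0.24001444086422907
175 -19.86217112454635 90.03423752135109
178 -16.169111519916584 92.51042564201532
181 -14.91313093912374 91.52761141704048
184 -14.386411276877261 89.4976630633613
187 -13.337149527741046 88.21264654723348
190 -12.078668341282873 87.22789387218461
193 -10.49959718372691 86.70865220701285
196 -10.518247363432662 83.86330427208179
199 -20.92699894212305 65.79521832445107
202 -24.507546491836447 57.62772601706297
205 -23.204564703557203 56.60818351432408
208 -23.81635577472122 52.7529858962306
211 -18.899303510473054 57.094816793901714
214 -17.600422690929367 56.078502069708975
```

```bash
python3 - <<'E'
from workcell import status
o=status.get_obs();print(o["q"],o["tcp_pos"],o["eef_rot"].round(3).tolist())
E
```

```text
[ 1.21259819e-01  3.02664285e-01  1.72372080e+00  2.07105195e-05
  1.11327785e+00 -1.34474997e+00] [535.0287343   76.78838712 180.4328261 ] [[-0.995, 0.105, 0.002], [0.105, 0.995, 0.0], [-0.002, 0.0, -1.0]]
```

arm_command(
  commands=[
    [[0,0,0,-0.14],[0,0,0,-0.28],[0,0,0,-0.42],[0,0,0,-0.56],[0,0,0,-0.7],[0,0,0,-0.84],[0,0,0,-0.98],[0,0,0,-1.12]],
  ],
)

```text
t: 10.2
tcp_pos: [533.7, 76.6, 177.6]
eef_rot: [[-0.334, 0.943, -0.004], [0.943, 0.334, -0.001], [0.001, -0.004, -1.0]]
wrist_force: [-0.2, -0.2, 0.9]
opening: 0.504
```

arm_command(
  commands=[
    [[20,-3,0,-0.14],[50,-7,0,-0.28],[90,-12,0,-0.42],[120,-16,0,-0.451],[138,-19,0,-0.451],[138,-19,0,-0.451],[138,-19,0,-0.451]],
  ],
)

```text
t: 10.9
tcp_pos: [671.5, 57.7, 177.6]
eef_rot: [[0.105, 0.994, -0.005], [0.994, -0.105, -0.0], [-0.001, -0.005, -1.0]]
wrist_force: [-0.5, -0.4, 0.2]
opening: 0.5
```

```bash
python3 - <<'E'
from workcell import status,cams
import cv2,numpy as np
o=status.get_obs();print(o["t"],o["tcp_pos"],o["eef_rot"][:,1],o["opening"])
p=o["tcp_pos"][:2]-[696.8,69.4];print(p@[.9945,-.1045],p@[.1045,.9945])
for n in("top","scene"):
    c=cams.read_camera(n)
    i=c["img"][105:255,200:360,::-1]
    cv2.imwrite(f"pics/{n}8.png",cv2.resize(i,None,fx=4,fy=4,interpolation=cv2.INTER_CUBIC))
E
```

```text
10.9 [671.49974843  57.7228812  177.57942266] [ 0.99446424 -0.10497894 -0.00450504] 0.4999042943624465
-23.940841267682273 -14.256770932122175
```

View pics/scene8.png

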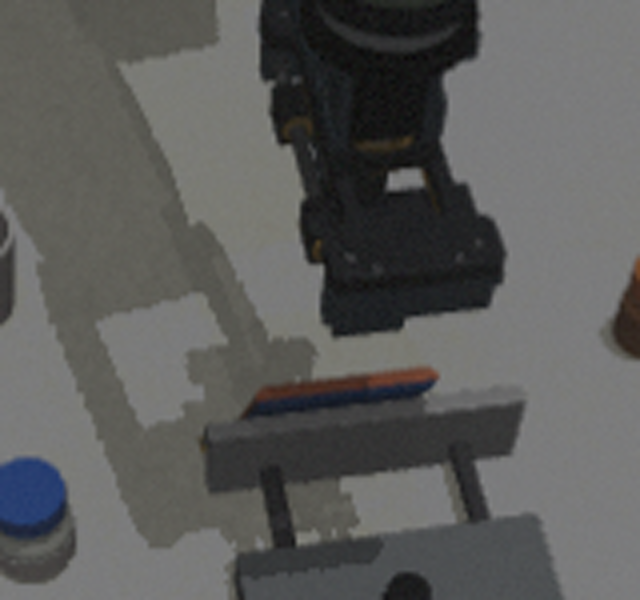

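arm_command(
  commands=[
    [[2,0,-20,0],[2,0,-45,0],[2,0,-62,0],[2,0,-62,0],[2,0,-62,0]],
  ],
)

```text
t: 11.5
tcp_pos: [674.3, 58.0, 118.5]
eef_rot: [[0.105, 0.995, 0.0], [0.995, -0.105, 0.0], [0.0, 0.0, -1.0]]
wrist_force: [0.2, -0.0, -0.2]
opening: 0.501
```

```bash
python3 - <<'E'
from workcell import status,cams
import cv2,numpy as np
o=status.get_obs();print(o["t"],o["tcp_pos"],o["wrist_force"])
p=o["tcp_pos"][:2]-[696.8,69.4];print(p@[.9945,-.1045],p@[.1045,.9945])
c=cams.read_camera("scene")
i=c["img"][135:235,220:350,::-1]
cv2.imwrite("pics/s9.png",cv2.resize(i,None,fx=5,fy=5,interpolation=cv2.INTER_CUBIC))
c=cams.read_camera("wrist");cv2.imwrite("pics/w9.png",c["img"][:,:,::-1])
E
```

```text
11.5 [674.28276649  58.03356996 118.52266345] [ 0.17494767 -0.03261116 -0.24179613]
-21.205596789976024 -13.656965575569064
```

View pics/s9.png

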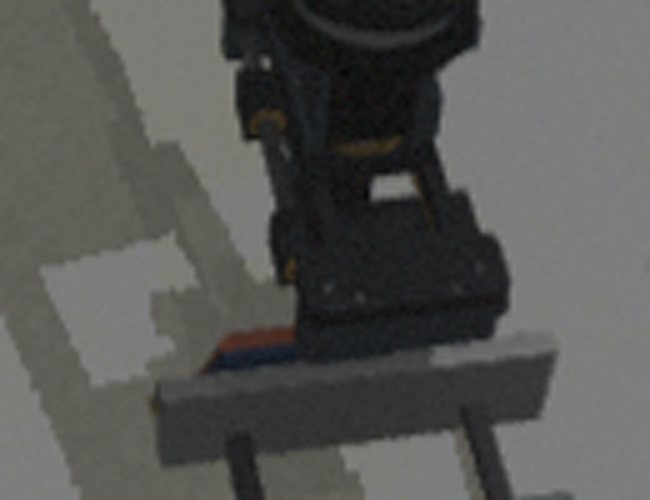

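View pics/w9.png

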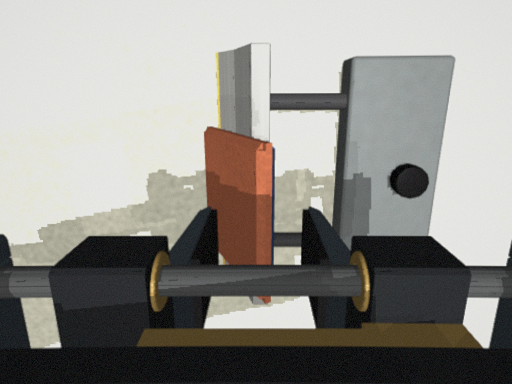

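arm_command(
  commands=[
    [[0,0,-8,0],[0,0,-16,0],[0,0,-24,0],[0,0,-31,0],[0,0,-35,0],[0,0,-35,0]],
  ],
)

```text
t: 12.2
tcp_pos: [674.3, 57.7, 81.9]
eef_rot: [[0.105, 0.994, -0.002], [0.994, -0.105, -0.0], [-0.0, -0.002, -1.0]]
wrist_force: [0.1, 0.2, -0.3]
opening: 0.503
```

```bash
cat > w.py <<'E'
import sys
from workcell import status,cams
import cv2,numpy as np
o=status.get_obs();print(o["t"],o["tcp_pos"].round(1),o["wrist_force"].round(1),o["opening"])
p=o["tcp_pos"][:2]-[696.8,69.4];print(p@[.9945,-.1045],p@[.1045,.9945])
c=cams.read_camera("wrist");cv2.imwrite(f"pics/w{sys.argv[1]}.png",c["img"][:,:,::-1])
E
python3 w.py 10
```

```text
12.2 [674.3  57.7  81.9] [ 0.1  0.2 -0.3] 0.5027009978988892
-21.164712240296872 -13.93816542976589
```

View pics/w10.png

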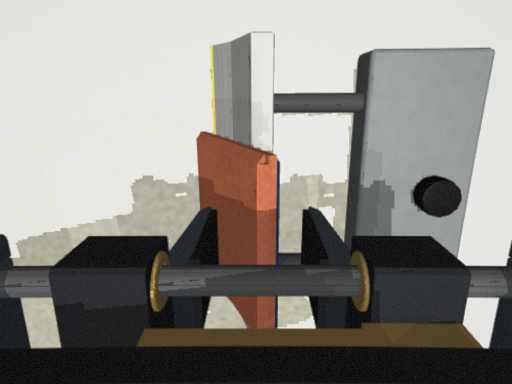

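arm_command(
  commands=[
    [[-4,0.4,0,0],[-8,0.8,0,0],[-12,1.3,0,0],[-16,1.7,0,0],[-20,2.1,0,0],[-24,2.5,0,0],[-28,2.9,0,0],[-32,3.4,0,0]],
  ],
)

```text
t: 13.05
tcp_pos: [642.3, 61.2, 83.0]
eef_rot: [[0.105, 0.994, -0.0], [0.994, -0.105, 0.0], [0.0, -0.0, -1.0]]
wrist_force: [0.5, 0.1, -0.5]
opening: 0.503
```

```bash
python3 w.py 11
```

```text
13.05 [642.3  61.2  83. ] [ 0.5  0.1 -0.5] 0.5025386024740744
-53.31213406830138 -13.80085818725931
```

View pics/w11.png

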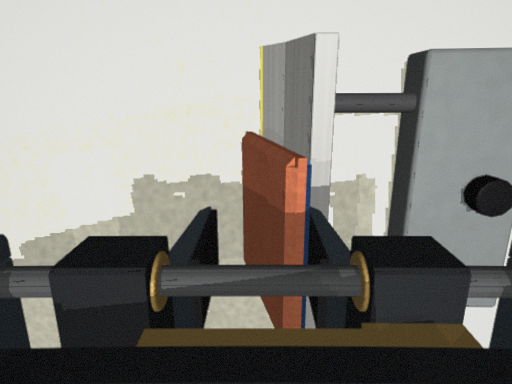

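arm_command(
  commands=[
    [[-3,0.3,0,0],[-6,0.6,0,0],[-9,0.9,0,0],[-12,1.3,0,0],[-15,1.6,0,0],[-18,1.9,0,0],[-18,1.9,0,0]],
  ],
)

```text
t: 13.8
tcp_pos: [624.2, 63.1, 82.9]
eef_rot: [[0.105, 0.995, -0.001], [0.995, -0.105, -0.0], [-0.0, -0.001, -1.0]]
wrist_force: [-0.6, -0.1, -0.1]
opening: 0.499
```

```bash
python3 w.py 12
```

```text
13.8 [624.2  63.1  82.9] [-0.6 -0.1 -0.1] 0.4994666445628289
-71.55252774905806 -13.81253470538289
```

View pics/w12.png

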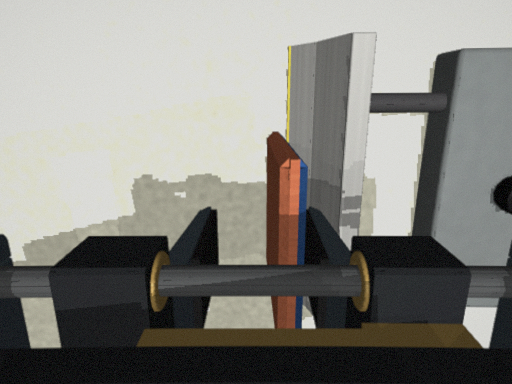

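arm_command(
  commands=[
    [[3,-0.3,0,0],[6,-0.6,0,0],[6,-0.6,0,0],[6,-0.6,0,0]],
  ],
  hand=0.35,
  grip_force=3,
)

```text
t: 14.25
tcp_pos: [630.9, 62.5, 82.8]
eef_rot: [[0.105, 0.994, -0.0], [0.994, -0.105, -0.0], [-0.0, -0.0, -1.0]]
wrist_force: [0.2, -0.0, -0.6]
opening: 0.326
```

arm_command(
  commands=[
    [[-2,0.2,0,0],[-4,0.4,0,0],[-6,0.6,0,0],[-8,0.8,0,0],[-10,1,0,0],[-10,1,0,0]],
  ],
)

```text
t: 14.85
tcp_pos: [620.4, 63.5, 83.0]
eef_rot: [[0.105, 0.994, -0.0], [0.994, -0.105, 0.0], [-0.0, -0.0, -1.0]]
wrist_force: [0.5, -0.3, 0.8]
opening: 0.322
```

```bash
python3 w.py 13
```

```text
14.85 [620.4  63.5  83. ] [ 0.5 -0.3  0.8] 0.32199411776429027
-75.41049686396072 -13.824716395713349
```

View pics/w13.png

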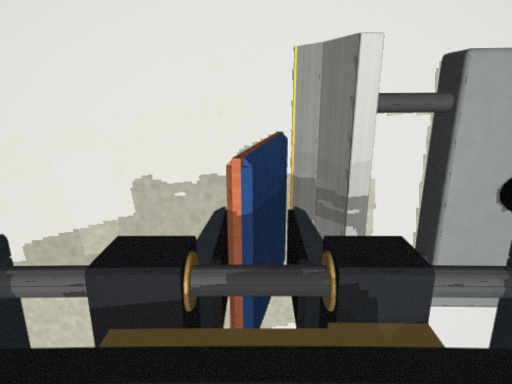

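arm_command(
  commands=[
    [[0,0,0,0],[0,0,0,0],[0,0,0,0]],
  ],
  hand=0.1,
)

```text
t: 15.2
tcp_pos: [620.8, 63.5, 82.9]
eef_rot: [[0.105, 0.994, 0.0], [0.994, -0.105, -0.0], [-0.0, 0.0, -1.0]]
wrist_force: [-0.5, 0.0, 0.8]
opening: 0.451
```

arm_command(
  commands=[
    [[0,0,0,0],[0,0,0,0],[0,0,0,0]],
  ],
  hand=-0.2,
)

```text
t: 15.5
tcp_pos: [620.7, 63.5, 82.9]
eef_rot: [[0.105, 0.994, -0.0], [0.994, -0.105, -0.0], [-0.0, -0.0, -1.0]]
wrist_force: [-0.7, -0.2, -0.3]
opening: 0.601
```

arm_command(
  commands=[
    [[0,0,0,0],[0,0,0,0],[0,0,0,0]],
  ],
  hand=-0.5,
)

```text
t: 15.8
tcp_pos: [620.7, 63.5, 82.9]
eef_rot: [[0.105, 0.994, -0.0], [0.994, -0.105, -0.0], [-0.0, -0.0, -1.0]]
wrist_force: [0.4, -0.3, 0.3]
opening: 0.751
```

arm_command(
  commands=[
    [[0,0,0,0],[0,0,0,0],[0,0,0,0]],
  ],
  hand=-0.76,
)

```text
t: 16.1
tcp_pos: [620.8, 63.5, 83.0]
eef_rot: [[0.105, 0.994, 0.0], [0.994, -0.105, -0.0], [0.0, 0.0, -1.0]]
wrist_force: [-0.5, 0.4, -0.2]
opening: 0.877
```

```bash
python3 w.py 14; python3 - <<'E'
from workcell import cams
import cv2
c=cams.read_camera("scene");cv2.imwrite("pics/s14.png",cv2.resize(c["img"][105:255,190:370,::-1],None,fx=4,fy=4,interpolation=cv2.INTER_CUBIC))
E
```

```text
16.1 [620.8  63.5  83. ] [-0.5  0.4 -0.2] 0.8772334621592758
-75.01554573348038 -13.792535344624556
```

View pics/w14.png

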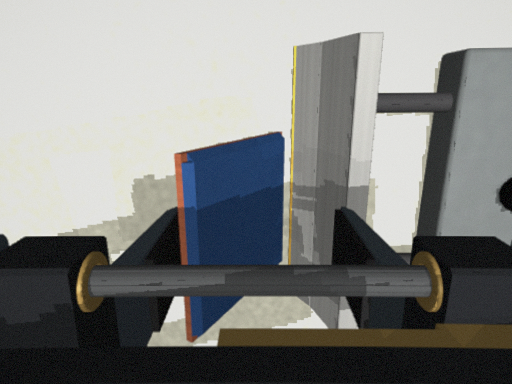

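View pics/s14.png

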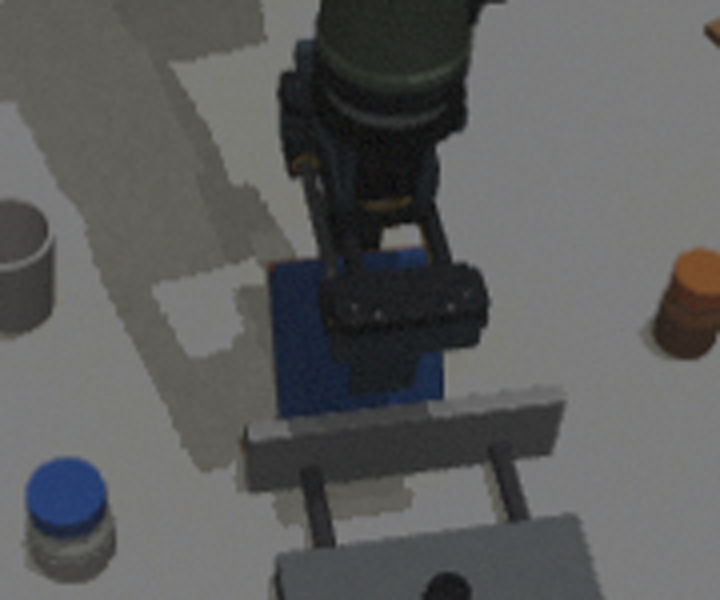

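```bash
cat > fit.py <<'E'
from workcell import status,cams
from h import *
import sys
o=status.get_obs();c=cams.read_camera("wrist")
cv2.imwrite(f"pics/w{sys.argv[1]}.png",c["img"][:,:,::-1])
R=o["eef_rot"];T=c["T_tool_cam"];I=c["img"].astype(int)
m=(I[:,:,2]>90)&(I[:,:,2]>I[:,:,0]*2)&(c["depth"]>0)
m=cv2.erode(m.astype(np.uint8),np.ones((5,5)))>0
vs,us=np.nonzero(m)
P=np.array([ (T@np.r_[ray(c,u,v)*c["depth"][v,u],1])[:3] for u,v in list(zip(us,vs))[::7]])
W=P@R.T+o["tcp_pos"]
d=W[:,:2]-[696.8,69.4];X=d@[.9945,-.1045];Y=d@[.1045,.9945];Z=W[:,2]
C=np.c_[X,Y,Z];C=C[np.isfinite(C).all(1)]
for _ in range(3):
    m0=C.mean(0);n=np.linalg.svd(C-m0,full_matrices=False)[2][2];r=(C-m0)@n;C=C[abs(r)<3*r.std()+.1]
n*=np.sign(n[2]);print(o["t"],o["tcp_pos"].round(1),o["wrist_force"].round(1),o["opening"].round(3))
p=o["tcp_pos"][:2]-[696.8,69.4];print("tcp stop",p@[.9945,-.1045],p@[.1045,.9945])
print(len(C),"normal",n.round(3),"tile angle",np.degrees(np.arccos(n[2])),"rms",r.std())
# blue plane crossing z=0
print("mean",m0,"x at z=0:",m0[0]+n[2]*m0[2]/n[0],"range X",C[:,0].min(),C[:,0].max(),"Y",C[:,1].min(),C[:,1].max(),"Z",C[:,2].min(),C[:,2].max())
E
python3 fit.py 15
```

```text
Traceback (most recent call last):
  File "fit.py", line 16, in <module>
    n*=np.sign(n[2]);print(o["t"],o["tcp_pos"].round(1),o["wrist_force"].round(1),o["opening"].round(3))
                                                                                  ^^^^^^^^^^^^^^^^^^
AttributeError: 'float' object has no attribute 'round'
```

```bash
sed -i 's/o\["opening"\].round(3)/o["opening"]/' fit.py; python3 fit.py 15
```

```text
16.25 [620.7  63.5  83. ] [-0.9 -0.  -0.2] 0.8787763644731961
tcp stop -75.01825318509218 -13.817094652539474
651 normal [ 0.855 -0.019  0.519] tile angle 58.755389812937864 rms 0.7684419138508273
mean [-90.71267285  19.66730524  61.59862423] x at z=0: -53.33282572340713 range X -109.60777515767292 -61.36764677081993 Y -56.072849770362325 36.738226824591685 Z 12.081749557537123 89.70360189166685
```

arm_command(
  commands=[
    [[-3,0.3,-1,0],[-6,0.6,-2,0],[-10,1,-4,0],[-13,1.4,-6,0],[-16,1.7,-9,0],[-19,2,-12,0],[-22,2.3,-15,0],[-26,2.7,-18,0]],
  ],
)

```text
t: 17.1
tcp_pos: [594.7, 66.2, 64.7]
eef_rot: [[0.105, 0.994, 0.001], [0.994, -0.105, -0.0], [0.0, 0.001, -1.0]]
wrist_force: [-1.4, 0.4, -0.9]
opening: 0.882
```

```bash
python3 fit.py 16
```

```text
17.1 [594.7  66.2  64.7] [-1.4  0.4 -0.9] 0.882225499445827
tcp stop -101.2326646917198 -13.822210448762275
1327 normal [ 0.616 -0.     0.788] tile angle 38.001780886124564 rms 0.7076054303724557
mean [-101.67510423   11.95839548   41.365704  ] x at z=0: -48.73280666595746 range X -137.84920179547396 -64.05869883066968 Y -55.64908810359146 36.921270603902244 Z 11.393947216476526 68.33143881446131
```

View pics/w16.png

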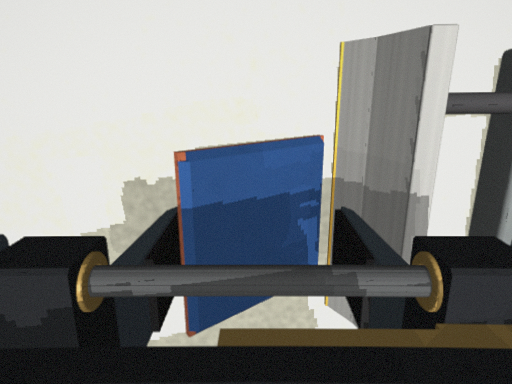

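arm_command(
  commands=[
    [[-2,0.2,-2,0],[-4,0.4,-4,0],[-6,0.6,-7,0],[-8,0.8,-10,0],[-10,1,-12,0],[-12,1.2,-15,0],[-14,1.4,-18,0],[-15,1.5,-20,0]],
  ],
)

```text
t: 17.95
tcp_pos: [579.3, 67.7, 44.6]
eef_rot: [[0.105, 0.994, -0.001], [0.994, -0.105, -0.0], [-0.0, -0.001, -1.0]]
wrist_force: [-1.5, 1.8, 0.4]
opening: 0.882
```

```bash
python3 fit.py 17
```

```text
17.95 [579.3  67.7  44.6] [-1.5  1.8  0.4] 0.8818964029397727
tcp stop -116.64385641706254 -13.971858534445659
2448 normal [0.349 0.003 0.937] tile angle 20.415260698421324 rms 0.6386716414653585
mean [-115.62234361    2.48384358   30.80244752] x at z=0: -32.86199731694654 range X -154.10699439592133 -65.88421453512161 Y -56.84380408499546 37.02471657609442 Z 11.677302949063723 45.150984647282016
```

View pics/w17.png

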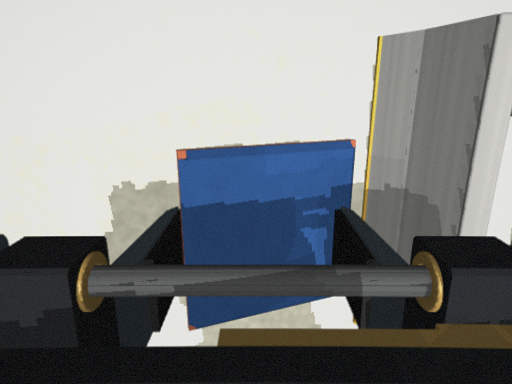

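arm_command(
  commands=[
    [[-1,0.1,-3,0],[-1.5,0.1,-6,0],[-2,0.2,-8,0],[-2.5,0.2,-8.5,0],[-3,0.3,-8.5,0]],
  ],
)

```text
t: 18.5
tcp_pos: [577.2, 68.0, 36.6]
eef_rot: [[0.105, 0.994, 0.001], [0.994, -0.105, 0.0], [0.0, 0.001, -1.0]]
wrist_force: [0.3, 0.8, -0.7]
opening: 0.88
```

```bash
python3 fit.py 18
```

```text
18.5 [577.2  68.   36.6] [ 0.3  0.8 -0.7] 0.8801603429371946
tcp stop -118.77037782840814 -13.884384691143103
2273 normal [-0.     0.003  1.   ] tile angle 0.15950156295570433 rms 0.6477273334247386
mean [-113.57873115    5.22881351   12.57552194] x at z=0: -58154.984848788714 range X -157.57396927570602 -62.82584232937819 Y -56.96219865252448 36.998401278013986 Z 10.470660602822345 14.399673169877026
```

arm_command(
  commands=[
    [[0,0,10,0],[0,0,40,0],[0,0,90,0],[0,0,140,0],[-20,0,170,0],[-60,0,170,0],[-100,0,170,0],[-100,0,170,0]],
  ],
)

```text
t: 19.35
tcp_pos: [471.7, 67.8, 207.4]
eef_rot: [[0.104, 0.995, -0.003], [0.995, -0.104, -0.0], [-0.0, -0.003, -1.0]]
wrist_force: [0.6, -0.3, 0.3]
opening: 0.878
```

```bash
python3 fit.py 19; python3 - <<'E'
from workcell import cams
import cv2
c=cams.read_camera("scene");cv2.imwrite("pics/s19.png",c["img"][:,:,::-1])
E
```

```text
19.35 [471.7  67.8 207.4] [ 0.6 -0.3  0.3] 0.878380552874406
tcp stop -223.7237596124162 -25.13359086882446
930 normal [-0.002 -0.002  1.   ] tile angle 0.14793372648865563 rms 0.7663688374171542
mean [-108.77875864   -6.10047931   12.55575552] x at z=0: -6233.160124369583 range X -157.4460810765091 -65.33464622867076 Y -56.731107960337965 35.38948265417291 Z 10.389269769761597 14.824345567263663
```

View pics/s19.png

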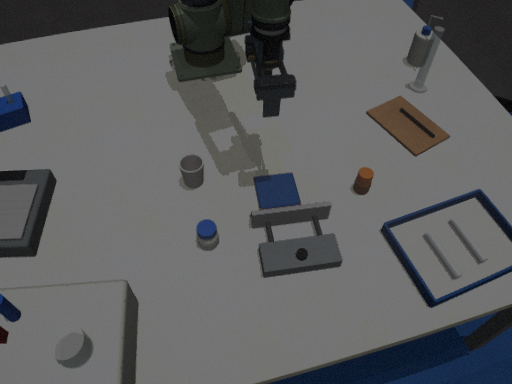

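The tile is lying flat with the blue face up at around pixel (277,190). The vial, beaker and jar haven't moved, and the arm is clear.

```bash
python3 -c "
from workcell import order
print(order.sign_off())"
```

```text
the job is handed in; nothing more can be done
None
```

The tile now lies flat in front of the fence with its blue face up, and I handed the job in at about 19.4 s of the 64 s allowed. The system returned no verdict.

- **Tipping up:** I slid the tile to the fence with two half-open fingers. The wrist force stayed under about 3.5 N in the readings until the foot met the strip. My last two-step push there took it to about 14 N, closer to the 18 N limit than I wanted, so I backed off. The tile then stood leaning on the fence by itself.
- **Letting down:** I put one finger behind the top edge and one in front, pulled it past vertical, and let it down on the front finger. It measured 59°, then 38°, then 20°.
- **Less supported than planned:** Between the 20° check and the next one it came down flat, and I did not see how. It may have slipped off the finger. By my estimate, a free fall from 20° would give the centre at most about 0.5 m/s, under the 0.65 m/s limit.

**Last checks:**
- The tile tilts about 0.15°, with its top face at about 12.6 mm.
- Its centre is about 110 mm in front of the stop's origin and about 10 mm off the middle line.
- The arm is clear of everything, and the vial, beaker and jar look unmoved in the scene picture. I judged that by eye and did not re-measure them.

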